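# Free the lab's angle gauge and rock it to its set mark

### The job

The pendulum angle gauge sits crooked on its stud block, and a chock under its raised end keeps it from rocking. Pull the chock by its knob all the way out to its end stop, then push the raised end of the gauge down so that it rocks on the stud until the swinging pointer has settled on the set tab, and finish while holding the gauge steadily there, still seated on the stud. Leave the cup, the bottle and the spatula alone.

Things in the scene. Friction and masses are not known exactly. Their poses are not given: they have to be found in the camera images.
- stud_block: Fixed grey cast block, base plate 76 x 295 x 10 mm, chock track beside it. Origin on the bench under the stud's middle. x: along the stud (rocking axis; the dial faces +x); y: under the gauge to its raised end. The stud is a round steel bar 16 mm across, top 40 mm above the bench, between two cheeks; a lower rest bar at y = -95 mm carries the gauge's heavy end.
- gauge: Loose gauge, 0.6 to 0.95 kg: aluminium bar 40 x 272 x 10 mm (y -110 to +162 mm) with a white dial plate 96 mm wide, up to z = 158 mm, in the middle, a steel weight at the -y end, cleats astride the stud. Origin on the bar's underside at the stud; x as the block's. It starts leaning 0.18 rad, +y end up. 1 to 3 N on the pad rocks it; let go, it falls back onto the rest bar.
- press_pad (a point): Top centre of the round black rubber pad (32 mm across) on the gauge's raised end, 145 mm from the stud along the bar; at the start about 79 mm above the bench. The dial plate, level with the stud, ends 97 mm from the pad; its top leans up to 20 mm nearer as the pad goes down.
- pointer (a joint): Angle of the pendulum pointer on the dial (rad), 0 when it lies on the dial's middle line, about -0.18 at the start. It hangs plumb by gravity, swings about 2 times a second when disturbed and settles within 2 s; rocking the gauge's raised end down by some angle makes the value grow by the same angle.
- set_tab (a joint): Angle of the set tab on the dial (rad), same zero and sense as pointer, preset between 0.01 and 0.12; it is stiff and stays put. The pointer is on the mark when pointer equals set_tab.
- pointer_tip (a point): Tip of the dark pointer (110 mm long needle with a round bob, hanging from a pivot 140 mm above the bar's underside, on the dial's +x face).
- tab_tip (a point): Point of the set tab, a small dark steel wedge at the lower edge of the dial that points up at the pointer's tip, 110 mm from the same pivot.
- chock (a joint): Slide of the chock carriage (m): 0 fully in under the gauge, 0.060 at its end stop; it starts at 0 to 0.010. It slides along the block's -x axis (towards the robot), with about 1.5 N of friction, and stays where it is left.
- chock_knob (a point): On the axis of the upright steel knob post on the chock, 48 mm above the bench; the post is 18 mm in diameter, from 18 to 60 mm above the bench, and stands on a flat 40 mm wide foot whose top is 19 mm high. The post stands 70 mm from the bar's centre line at joint 0. The chock's grey block (40 x 40 mm, 55 mm high) is under the gauge's raised end.
- saddle (a point): Same point as the gauge's origin, on the bar's underside.
- stud_top (a point): Top of the stud, in its middle, 40 mm above the bench.
- cup: White plastic cup, 72 mm across, 100 mm high; origin under its centre. Bystander.
- bottle: White bottle with a yellow cap, 60 mm across, 130 mm high; origin under its centre. Bystander.
- spatula: Spatula 190 mm long, lying on the bench. Bystander.

How it is judged:
On the way:
1. the chock is pulled out to its end stop (value of joint chock above 0.056 m), for 0.2 s.
At the end, for the whole second after the job is handed in: In the last second: pointer tip within 5 mm of the tab point and at rest (pointer under 0.2, gauge under 0.1 rad/s), fingers on the gauge with over 0.4 N, gauge bearing on the stud block with over 1.5 N and within 6 mm of its seat, chock within 6 mm of its end stop (distance between pointer_tip and tab_tip below 0.005 m and velocity of joint pointer between -0.2 and 0.2 rad/s and angular speed of gauge below 0.1 rad/s and contact force between the fingers and gauge above 0.4 N and contact force between gauge and stud_block above 1.5 N and distance between saddle and stud_top below 0.006 m and value of joint chock above 0.054 m); the arm keeps its last pose, push and grip.
It fails at once if the gauge is lifted or knocked off the stud (more than 20 mm) (distance between saddle and stud_top above 0.02 m).
It fails at once if a bystander is moved by more than 30 mm (distance of any of cup, bottle, spatula from where it was at the start of the episode above 0.03 m).
It also fails if it takes over 45 s, if anything falls off the work surface, if the arm or the gripper's body presses on something with over 40 N, if the wrist force passes 120 N, or if a joint passes its speed limit or range.

### The arm

A 7-joint arm with a two-finger parallel gripper is mounted at the origin on the work surface. World frame = base frame: x ahead of the robot, y to its left, z up, the work surface at z = 0. Lengths are in m, angles in rad, forces in N, time in s.
With the tool pointing down it reaches from about 0.425 to 0.925 m from the base axis. Payload 6.8 kg.
Tool frame: the origin (TCP) lies on the front face of the gripper's body, between the roots of the fingers; the fingertips stand 73 mm ahead of it and the grasp point (between the pads) lies 54 mm ahead of it (env.tcp_to_tips is the distance from the TCP to the fingertips, in m); z points along the fingers, y is the line along which they close (so a half turn about z gives the same grasp; the last joint's range is limited). The gripper opens to 85 mm and grips with 20 to 120 N. Pads are 22 mm wide; open, the fingers measure 114 mm over their backs; the gripper's body (76 mm by 85 mm) begins 54 mm behind the grasp point. The pads swing forward as they close: fully open they stand 13 mm farther back than shut.
Start: joints at [1.122, 0.477, 0.022, 1.555, -0.011, 1.109, -0.083], TCP at [0.226, -0.636, 0.304] pointing down, gripper open.
Joint ranges: [-2.96, 2.96], [-0.34, 2.1], [-1.41, 1.46], [0.24, 2.44], [-1.37, 4.51], [0.17, 1.92], [-2.96, 2.96]. Speed limits (rad/s): [2.39, 2.39, 3.14, 3.14, 3.14, 3.14, 3.14].

### API

Orientations are given as a rotation vector (axis times angle).
In Python, from workcell import env gives the robot as it stands. Calls block until the motion is done:
- env.reach(position, orientation): joint-space move of the TCP to a pose.
- env.line_to(position, rot=None, vel=0.15, guard=None): straight line of the TCP; rot=None keeps the orientation; vel is the mean speed in m/s. With guard (N) it stops when the force on the tool has changed by that much, and returns True; else False.
- env.movej(angles): joint-space move.
- env.grip(opening, f_grip=None): finger opening in m; f_grip is the grip in N (None keeps the last); returns when the fingers have stopped.
- env.wait(seconds).
- env.inverse_kinematics(position, orientation): joint angles nearest the present ones, or None.
- env.observe(): the state.
- env.grab_frame(name): name is "side" or "top" or "wrist"; returns a dict with "pixels" (400x640x3 uint8, red, green, blue), "fx", "fy", "cx", "cy" (pixels), "R" (3x3) and "t" (3): a world point X has camera coordinates R X + t. Camera axes: x right, y down, z forward; pixel columns grow to the right and rows downward; lengths in m; the calibration is good to about 2 mm. A picture is of the moment at which its call begins. There is no depth.
A pose or a line that the arm cannot do raises env.MotionError and nothing moves.
- env.job_done(): hands the job in; it is judged then, once.
The state is a dict: "time": time; "joints": joint angles; "joint_vel": joint speeds; "joint_torque": joint torques, N m; "tcp_pos": TCP position; "tcp_rot": TCP orientation; "ft_force": force on the tool from outside, world axes, zero at the start; "torque": the same for the moment, N m; "grip_width": finger opening in m; "grasp_force": force on a finger pad.
Only numpy, scipy, OpenCV 4.12 (cv2) and the standard library are available. Lean on these libraries where they do the work, as an engineer would, in place of code of your own. Each camera call takes 0.05 s, during which the arm holds its last target. There are 200 camera calls.

## Working session

There is one attempt and no reset: what is moved stays moved. The work goes in short steps, each a Python script; the robot and the scene stay as the last script left them, time stands still between calls to the robot, and variables do not carry over. Pictures are saved under pics/ and viewed, at most 10 in all, crops included, and the job is handed in when it is done.

```bash
mkdir -p pics; ls; python3 - <<'E'
from workcell import env
import cv2,pickle
d={}
for n in("side","top","wrist"):
    f=env.grab_frame(n);d[n]=f;cv2.imwrite(f"pics/{n}0.png",f["pixels"][:,:,::-1]);print(n,f["fx"],f["cx"],f["cy"],f["R"].round(3).tolist(),f["t"])
pickle.dump(d,open("f0.pkl","wb"))
o=env.observe();print(o["time"],o["tcp_rot"],o["ft_force"],env.tcp_to_tips)
E
```

```text
pics
side 374.928596259327 319.94018401685463 194.54664721006424 [[-0.999, -0.051, -0.016], [-0.02, 0.638, -0.77], [0.049, -0.768, -0.638]] [0.5522103  0.14465237 0.91071695]
top 367.30469988057666 321.92107351870146 202.02230318542243 [[-0.011, -1.0, 0.015], [-0.999, 0.01, -0.048], [0.047, -0.015, -0.999]] [-0.08176961  0.5506079   1.1458089 ]
wrist 319.8162461256934 316.5294399017762 196.39730919718775 [[0.334, -0.943, -0.002], [-0.895, -0.318, 0.312], [-0.295, -0.102, -0.95]] [-0.67466726 -0.04155048  0.37993855]
0.15 [-3.09473564e+00 -5.32467198e-01  5.39831287e-04] [ 0.66969129  0.95781065 -0.74469338] 0.0726
```

View pics/top0.png

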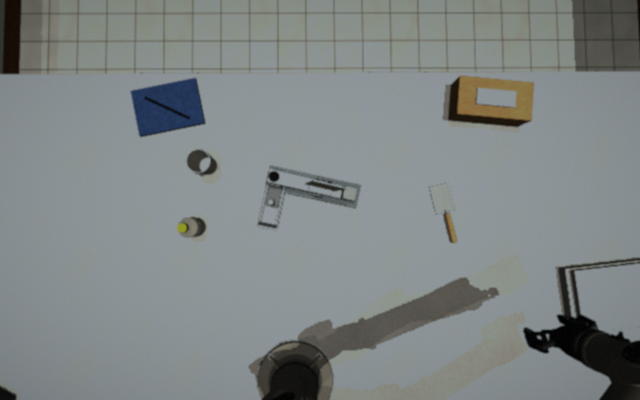

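View pics/side0.png

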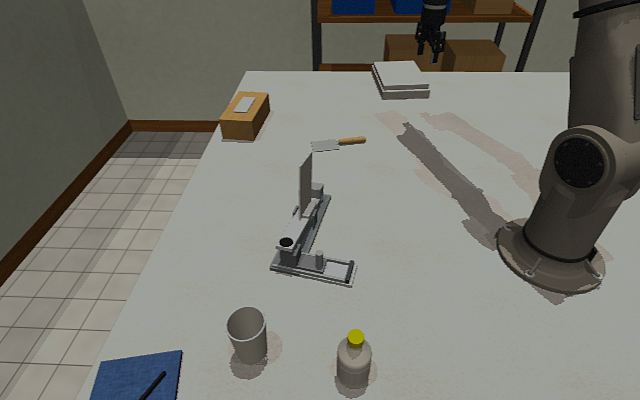

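The top view shows the pad at (273,176), the knob at (271,202), the bar running to (358,195), and the track end at (267,227). In the side view the pad is at (287,243) and the knob at (319,258), and the dial is edge-on.

```bash
cat > h.py <<'E'
import numpy as np,cv2
from scipy.spatial.transform import Rotation as Ro
def ray(f,u,v):
    d=f["R"].T@np.array([(u-f["cx"])/f["fx"],(v-f["cy"])/f["fy"],1]);return -f["R"].T@f["t"],d
def plane(f,uv,z):
    c,d=ray(f,*uv);return c+d*(z-c[2])/d[2]
def tri(*a):
    A=np.zeros((3,3));b=np.zeros(3)
    for f,uv in a:
        c,d=ray(f,*uv);d/=np.linalg.norm(d);P=np.eye(3)-np.outer(d,d);A+=P;b+=P@c
    return np.linalg.solve(A,b)
def proj(f,X):
    p=f["R"]@X+f["t"];return np.array([f["fx"]*p[0]/p[2]+f["cx"],f["fy"]*p[1]/p[2]+f["cy"]])
def crop(f,x0,x1,y0,y1,k,name):
    cv2.imwrite(name,cv2.resize(f["pixels"][y0:y1,x0:x1,::-1],None,fx=k,fy=k,interpolation=cv2.INTER_CUBIC))
E
python3 - <<'E'
from h import *
import pickle
from workcell import env
d=pickle.load(open("f0.pkl","rb"));T=d["top"];S=d["side"];W=d["wrist"]
print("pad",plane(T,(273,176),.079),tri((T,(273,176)),(S,(287,243))),"knob",plane(T,(271,202),.06),tri((T,(271,202)),(S,(319,252))))
for uv in((270,168),(361,184),(357,207),(267,228),(258,226)):print(plane(T,uv,.01))
o=env.observe();R=Ro.from_rotvec(o["tcp_rot"]).as_matrix()
print("cam in tcp",R.T@(-W["R"].T@W["t"]-o["tcp_pos"]),"axes\n",(W["R"]@R).round(3))
print("cup",plane(T,(201,162),.1),"bottle",plane(T,(184,228),.13))
crop(T,230,390,150,240,5,"pics/t1.png")
E
```

```text
pad [0.62580427 0.05860738 0.079     ] [0.62456021 0.0585932  0.0782828 ] knob [0.5491458  0.06722582 0.06      ] [0.54992591 0.06717514 0.06055358]
[0.65967687 0.07609386 0.01      ]
[ 0.60601463 -0.21244363  0.01      ]
[ 0.53298833 -0.19858436  0.01      ]
[0.46974315 0.08629567 0.01      ]
[0.47634203 0.11455219 0.01      ]
cam in tcp [ 0.07896765  0.00074714 -0.06932247] axes
 [[-0.     1.     0.001]
 [-0.95   0.    -0.312]
 [-0.312 -0.001  0.95 ]]
cup [0.66627688 0.26597447 0.1       ] bottle [0.47491583 0.30329822 0.13      ]
```

View pics/t1.png

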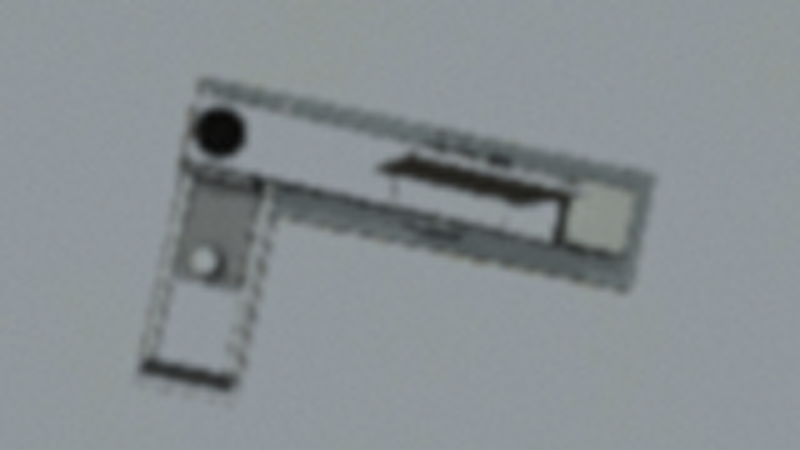

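The crop shows the block's long edge running from (200,80) to (655,178), the knob at (205,258) and the end bar at (188,375). The dial faces away from the robot. Next I'll find a wrist view of the dial.

```bash
cat >> h.py <<'E'
PSI=0.20
ex=np.array([np.cos(-PSI),np.sin(-PSI),0]);ey=np.array([np.sin(PSI),np.cos(PSI),0]);ez=np.array([0,0,1.])
AX=np.array([[0,1,0],[-.95,0,-.312],[-.312,0,.95]]);CT=np.array([.079,.0007,-.0693])
def campose(target,fwd,dist,flip=1):
    fwd=fwd/np.linalg.norm(fwd);r=np.cross(fwd,ez)*flip;r/=np.linalg.norm(r);dn=np.cross(fwd,r)
    Rw=np.stack([r,dn,fwd]).T@AX
    u,_,v=np.linalg.svd(Rw);Rw=u@v
    return target-dist*fwd-Rw@CT,Ro.from_matrix(Rw).as_rotvec(),Rw
E
python3 - <<'E'
from h import *
import pickle
from workcell import env
T=pickle.load(open("f0.pkl","rb"))["top"]
P=[plane(T,(u/5+230,v/5+150),.01) for u,v in((200,80),(655,178),(629,290))]
d=P[0]-P[1];print("yaw",np.arctan2(d[0],d[1]),[np.linalg.norm(d),np.linalg.norm(P[1]-P[2])])
tg=np.array([.6,-.085,.1])
for el in(25,30,40,50,60):
  for az in(-40,-20,0,20,40):
    for D in(.25,.32):
     for fl in(1,-1):
      e,a=np.radians([el,az]);f=-np.cos(e)*(np.cos(a)*ex+np.sin(a)*ey)-np.sin(e)*ez
      p,r,Rw=campose(tg,f,D,fl);q=env.inverse_kinematics(p,r)
      if q is not None:
        t=p+Rw[:,2]*.073-tg;print(el,az,D,fl,p.round(2),"tips rel",(t@ex).round(3),(t@ey).round(3),(t[2]+.1).round(3),np.round(q,2))
E
```

```text
yaw 0.22215391138519408 [np.float64(0.2956972945290416), np.float64(0.07320979062007887)]
25 -40 0.25 -1 [ 0.68 -0.18  0.22] tips rel 0.053 -0.044 0.166 [ 0.26  0.94  0.11  1.13 -0.49  1.81 -2.04]
25 40 0.25 -1 [ 0.71 -0.03  0.22] tips rel 0.052 0.045 0.166 [-0.09  0.96 -0.1   1.05  0.33  1.91 -1.28]
30 -40 0.25 -1 [ 0.67 -0.17  0.23] tips rel 0.049 -0.04 0.172 [ 0.25  0.87  0.1   1.2  -0.44  1.72 -2.05]
30 -40 0.32 -1 [ 0.71 -0.22  0.26] tips rel 0.095 -0.079 0.207 [ 0.28  0.94  0.13  0.97 -0.46  1.88 -2.07]
30 -20 0.25 -1 [ 0.7  -0.14  0.23] tips rel 0.059 -0.021 0.172 [ 0.17  0.94  0.05  1.05 -0.27  1.85 -1.88]
30 0 0.25 -1 [ 0.71 -0.11  0.23] tips rel 0.063 0.001 0.172 [ 0.09  0.97  0.01  0.99 -0.08  1.91 -1.68]
30 20 0.25 -1 [ 0.71 -0.07  0.23] tips rel 0.059 0.022 0.172 [ 0.01  0.95 -0.07  1.02  0.13  1.9  -1.48]
30 40 0.25 -1 [ 0.7  -0.03  0.23] tips rel 0.048 0.041 0.172 [-0.05  0.9  -0.16  1.13  0.34  1.83 -1.31]
40 -40 0.25 -1 [ 0.66 -0.15  0.24] tips rel 0.038 -0.031 0.181 [ 0.22  0.74  0.07  1.33 -0.36  1.54 -2.09]
40 -40 0.32 -1 [ 0.69 -0.2   0.29] tips rel 0.079 -0.066 
[... 2511 characters left out ...]
6] tips rel 0.019 0.001 0.193 [ 0.15  0.55 -0.14  1.55  0.04  1.26 -1.76]
60 0 0.32 -1 [ 0.67 -0.1   0.33] tips rel 0.054 0.001 0.254 [ 0.15  0.56 -0.14  1.39  0.04  1.41 -1.75]
60 20 0.25 -1 [ 0.63 -0.08  0.26] tips rel 0.017 0.007 0.193 [ 0.17  0.55 -0.23  1.55  0.15  1.26 -1.52]
60 20 0.32 -1 [ 0.67 -0.07  0.33] tips rel 0.05 0.019 0.254 [ 0.16  0.56 -0.24  1.39  0.15  1.41 -1.52]
60 40 0.25 1 [ 0.71 -0.03  0.21] tips rel 0.055 0.046 0.163 [-0.25  1.    0.23  1.04  0.15  1.88  2.01]
60 40 0.25 -1 [ 0.63 -0.07  0.26] tips rel 0.014 0.012 0.193 [ 0.22  0.54 -0.35  1.57  0.27  1.26 -1.29]
60 40 0.32 -1 [ 0.66 -0.05  0.33] tips rel 0.041 0.035 0.254 [ 0.21  0.55 -0.39  1.43  0.27  1.4  -1.3 ]
```

```bash
sed -i 's/PSI=0.20/PSI=0.215/' h.py; python3 - <<'E'
from h import *
import pickle
from workcell import env
e=np.radians(40);p,r,_=campose(np.array([.6,-.085,.09]),-np.cos(e)*ex-np.sin(e)*ez,.32,-1)
env.reach(p,r);f=env.grab_frame("wrist");pickle.dump(f,open("f1.pkl","wb"))
cv2.imwrite("pics/w1.png",f["pixels"][::-1,::-1,::-1]);print(env.observe()["time"])
E
```

```text
2.7417
```

View pics/w1.png

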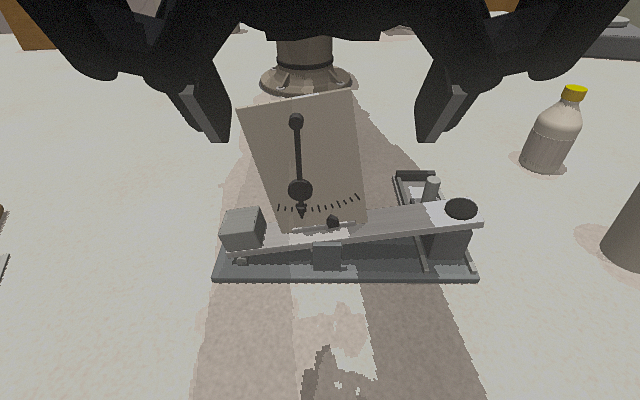

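The wrist view (rotated 180°) shows the pivot at (296,121), the pointer tip near (302,215) and the set tab near (333,221). I'll crop it to refine these.

```bash
python3 - <<'E'
from h import *
import pickle
f=pickle.load(open("f1.pkl","rb"));g=f["pixels"][::-1,::-1,::-1]
cv2.imwrite("pics/w1c.png",cv2.resize(g[105:235,225:375],None,fx=4.6,fy=4.6,interpolation=cv2.INTER_CUBIC))
E
```

```text
(no output)
```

View pics/w1c.png

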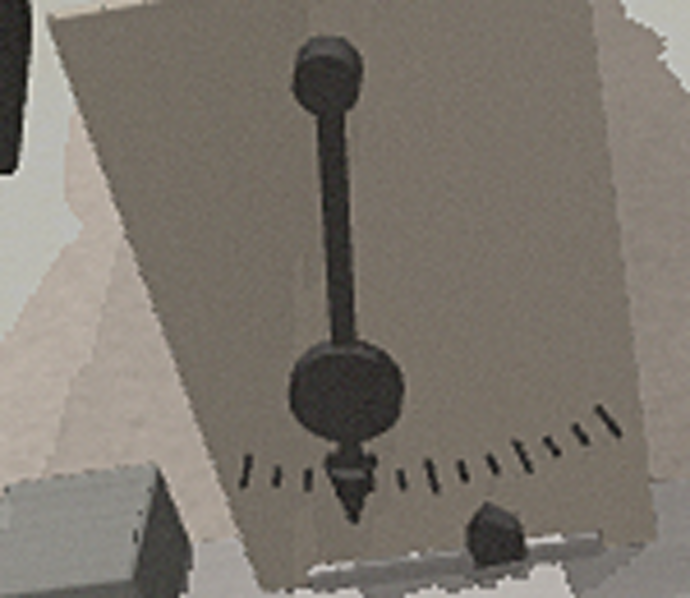

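The crop gives the pivot at (328,78), the pointer tip at (354,522) and the tab apex at about (490,507).

```bash
python3 - <<'E'
from h import *
import pickle
f=pickle.load(open("f1.pkl","rb"));T=pickle.load(open("f0.pkl","rb"))["top"]
def px(u,v): return 639-(u/4.6+225),399-(v/4.6+105)
L=.18
pv=plane(f,px(328,78),.04+.14*np.cos(L))
def on(uv,off=0):
    c,d=ray(f,*px(*uv));return c+d*((pv-c)@ex+off)/(d@ex)
print("pivot",pv)
for n,uv in(("ptr",(354,522)),("tabf",(490,512)),("tabb",(488,503))):
    for off in (0,-.004):
        X=on(uv,off)-pv;print(n,off,"ang",np.arctan2(X@ey,-X[2]).round(3),"len",np.hypot(X@ey,X[2]).round(4))
# stud origin from pivot: pivot leans to -y by .14 sin L
pad=plane(T,(273.9,176.2),.079); st=pad-ey*(.145*np.cos(L)-.013*np.sin(L));print("pad",pad,"stud from pad",st,"stud from pivot along ey",(pv+ey*.14*np.sin(L)-st)@ey,"ex off",(pv-st)@ex)
# pad in wrist
m=np.array([461,208]);print("pad wrist",plane(f,(639-461,399-208),.079),"knob wrist",plane(f,(639-432,399-180),.06))
E
```

```text
pivot [ 0.59787949 -0.10851448  0.17773812]
ptr 0 ang 0.001 len 0.1077
ptr -0.004 ang -0.002 len 0.1114
tabf 0 ang 0.285 len 0.1091
tabf -0.004 ang 0.277 len 0.1127
tabb 0 ang 0.288 len 0.1064
tabb -0.004 ang 0.28 len 0.1099
pad [0.62518081 0.05593042 0.079     ] stud from pad [ 0.59524178 -0.08116863  0.079     ] stud from pivot along ey -0.0010893576194576447 ex off 0.008411154926602049
pad wrist [0.62727512 0.053248   0.079     ] knob wrist [0.55250654 0.06359414 0.06      ]
```

The pointer reads plumb (0.00) with length about 110 mm, which is right. The tab sits at 0.281 in world terms, so set_tab ≈ 0.10. Pad and knob agree across views to about 3 mm. Next I'll pull the chock.

```bash
cat >> h.py <<'E'
def down(xaxis):
    x=xaxis/np.linalg.norm(xaxis);return Ro.from_matrix(np.stack([x,np.cross(-ez,x),-ez]).T).as_rotvec()
E
python3 - <<'E'
from h import *
from workcell import env
K=np.array([.551,.0652,0])
qs=[(env.inverse_kinematics(K+ez*.1,down(s*ey)),s) for s in(1,-1)];print(qs)
j=np.array(env.observe()["joints"]);q,s=min([a for a in qs if a[0] is not None],key=lambda a:np.abs(a[0]-j).max())
r=down(s*ey)
env.reach(K+ez*.3,r);env.grip(.04,40)
env.line_to(K+ez*.0995,vel=.12)
f=env.grab_frame("top");crop(f,230,390,140,240,4,"pics/t2.png")
env.grip(0,40);o=env.observe();print(o["time"],o["grip_width"],o["grasp_force"],o["ft_force"],o["tcp_pos"])
p0=np.array(o["tcp_pos"])
print(env.line_to(p0-ex*.068,vel=.04,guard=15));o=env.observe()
print(o["time"],o["grip_width"],o["ft_force"],(p0-o["tcp_pos"])@ex,o["tcp_pos"])
E
```

```text
[(array([ 0.06080311,  0.58731156, -0.37270331,  1.96911916,  0.34184091,
        0.64590024, -0.74568503]), 1), (array([-0.95640402,  0.88577516,  1.0505069 ,  2.03527858, -1.04134463,
        0.89231242, -2.65771426]), -1)]
6.875 0.01707755320935386 38.91974151134491 [-1.64413187  0.59052008  5.02282907] [0.55109385 0.06530225 0.09985076]
True
8.1333 0.016662905007343045 [ 0.58548666 -0.76657349 -0.93951258] 0.05453323346924592 [0.49789715 0.07730759 0.09987579]
```

Gripped (17 mm), and it stopped at 54.5 mm of travel. The knob is now about 129 mm from the bar line, against 130 expected at the stop. I'll firm it up, release and press.

```bash
python3 - <<'E'
from h import *
import pickle
from workcell import env
p=np.array(env.observe()["tcp_pos"])
print(env.line_to(p-ex*.006,vel=.02,guard=12));env.wait(.3)
o=env.observe();p=np.array(o["tcp_pos"]);print(p,o["ft_force"])
env.grip(.04);env.line_to(p+ez*.12,vel=.2);env.grip(0,40)
P=np.array([.626,.055,0])
r=down(np.cos(.52)*ex+np.sin(.52)*ey)
print(env.inverse_kinematics(P+ez*.112,r))
env.reach(P+ez*.2,r)
f=env.grab_frame("top");w=env.grab_frame("wrist");pickle.dump((f,w),open("f2.pkl","wb"))
a=cv2.resize(f["pixels"][140:240,230:390],None,fx=4,fy=4,interpolation=cv2.INTER_CUBIC)
cv2.imwrite("pics/t3.png",a[:,:,::-1]);print(env.observe()["time"])
E
```

```text
True
[0.49771111 0.07738771 0.09983751] [-1.17464681 -0.93326885  1.65218022]
[-0.51180689  0.67660555  0.45232714  1.83014612 -0.42220632  0.73130792
 -1.09276462]
11.8917
```

View pics/t3.png

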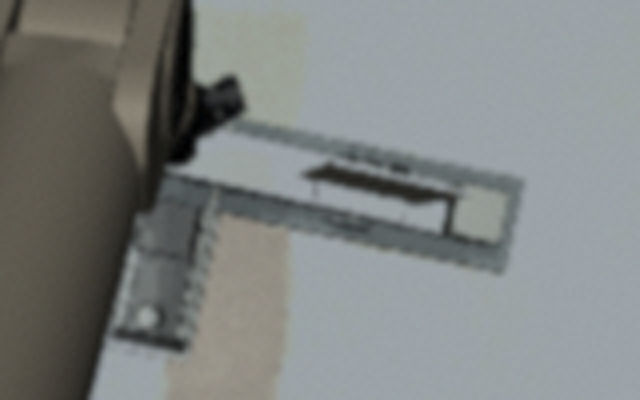

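The chock foot is against the end bar, with the knob at (148,315), and the gauge has not shifted. Now the press, following the pad's arc.

```bash
python3 - <<'E'
from h import *
import pickle
from workcell import env
S=np.array([.626,.055,0])-ey*.1403;t=env.tcp_to_tips;h=.0132
def at(th): return S+ey*(.145*np.cos(th)-h*np.sin(th))+ez*(.04+.145*np.sin(th)+h*np.cos(th)+t)
print("touch",env.line_to(at(.18)-ez*.008,vel=.03,guard=1.2),env.observe()["tcp_pos"]-at(.18))
for th in np.linspace(.12,-.1,5): env.line_to(at(th),vel=.03)
env.wait(2.)
o=env.observe();print(o["time"],o["ft_force"],o["tcp_pos"]-at(-.1),o["grip_width"])
w=env.grab_frame("wrist");s=env.grab_frame("side");T=env.grab_frame("top");pickle.dump((w,s,T),open("f3.pkl","wb"))
cv2.imwrite("pics/w3.png",w["pixels"][:,:,::-1])
E
```

```text
touch True [-0.00034605  0.00029504  0.00082118]
17.425 [ 0.12315068 -0.01197796  1.43366135] [-1.04511898e-07 -8.38759828e-06 -9.16867695e-06] -8.678922571641455e-05
```

View pics/w3.png

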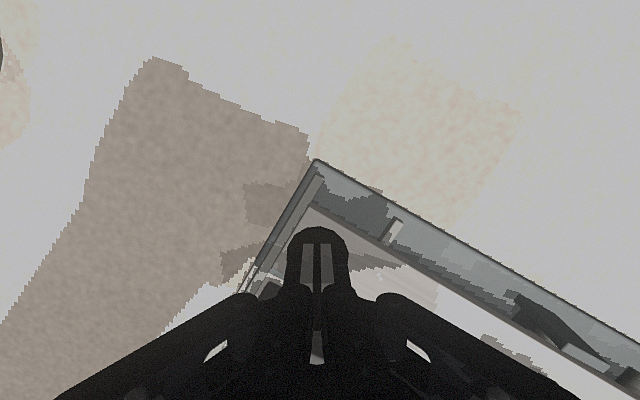

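The fingers touched within 1 mm of the predicted height and now push with 1.4 N. I'll check the gauge in the side view and the dial corner of the wrist view.

```bash
python3 - <<'E'
from h import *
import pickle
w,s,T=pickle.load(open("f3.pkl","rb"))
k=lambda f,x,y:cv2.resize(f["pixels"][y:y+120,x:x+120,::-1],(400,400),interpolation=cv2.INTER_CUBIC)
cv2.imwrite("pics/c3.png",np.hstack([k(w,520,280),k(s,250,150)]))
# predicted pointer/tab positions in wrist view
S=np.array([.626,.055,0])-ey*.1403+ex*.0084;th=-.1
pv=S+ez*.04+.14*(np.cos(th)*ez-np.sin(th)*ey);print("pivot",proj(w,pv),"tip",proj(w,pv-ez*.11),"side pivot",proj(s,pv))
E
```

```text
pivot [1168.43477634 1137.75416249] tip [569.73932395 401.70935328] side pivot [297.14248716 173.13418443]
```

View pics/c3.png

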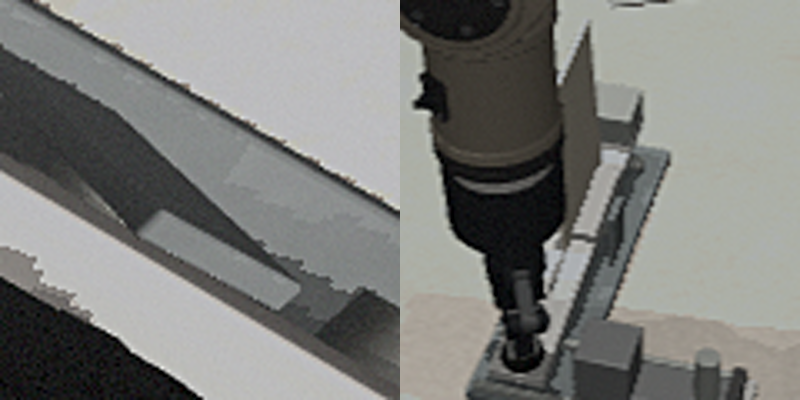

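The side crop shows the shut fingers on the pad, the weight end raised and the chock clear at its stop. The wrist view can't see the pointer from here. The tab angle agrees between ray casting and the dial ticks (0.10 both ways), and the lean follows from the checked touch height, so the expected error is under 2 mm. Handing in.

```bash
python3 - <<'E'
from workcell import env
o=env.observe();print(o["time"],o["ft_force"]);print(env.job_done())
E
```

```text
17.575 [0.36403717 0.00430066 1.25606521]
the job is handed in; nothing more can be done
None
```

I pulled the chock to its end stop, pressed the gauge down to the set-tab angle (about 0.10 rad) and handed the job in at 17.6 s with the fingers still holding the pad; the pointer was out of view at the end, so its match to the tab rests on measured geometry, and no verdict was returned.

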